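Set the length stop of a vegetable trimming board and butt a radish against it

ROBOT

A 6-joint arm with a two-finger parallel gripper is mounted at the origin on the work surface. World frame = base frame: x ahead of the robot, y to its left, z up, the work surface at z = 0. Lengths are in m, angles in degrees, forces in N, time in s.
With the tool pointing down it reaches from about 0.325 to 0.85 m from the base axis. Payload 15.5 kg.
Tool frame: the origin (TCP) lies midway between the tips of the shut fingers; the grasp point (between the pads) lies 19 mm behind it; z points along the fingers, y is the line along which they close (so a half turn about z gives the same grasp; the last joint's range is limited). The gripper opens to 91 mm and grips with 3 to 60 N. Pads are 32 mm wide; open, the fingers measure 118 mm over their backs; the gripper's body (76 mm by 178 mm) begins 60 mm behind the grasp point.
Start: joints at [-73.94, 28.281, 77.091, -0, 74.628, -5.472], TCP at [0.229, -0.581, 0.214] pointing down, gripper open.
Joint ranges: [-166.48, 166.48], [-47.26, 123.95], [12.59, 153.08], [-70.14, 250.14], [6.76, 159.57], [-176.63, 176.63]. Speed limits (degrees/s): [108.29, 108.29, 147.25, 172.46, 172.46, 172.46].

INTERFACE

Orientations are given as a 3x3 rotation matrix whose columns are the frame's x, y, z axes.
In Python, from bench import ctrl gives the robot as it stands. The module is installed in compiled form; this text tells all that it offers. Calls block until the motion is done:
- ctrl.goto(position, orientation): joint-space move of the TCP to a pose.
- ctrl.move_l(position, vel=0.15, ori=None, contact_N=None): straight line of the TCP; ori=None keeps the orientation; vel is the mean speed in m/s. With contact_N (N) it stops when the force on the tool has changed by that much, and returns True; else False.
- ctrl.movej(angles): joint-space move.
- ctrl.command_gripper(opening): opening from 0.0 (shut) to 1.0 (fully open); the grip force is fixed at half the most; returns when the fingers have stopped.
- ctrl.sleep(seconds).
- ctrl.ik(position, orientation): joint angles nearest the present ones, or None.
- ctrl.read_camera(name): name is "side" or "top"; returns the picture (400x640x3 uint8, blue, green, red); there is no depth.
- ctrl.camera_params(name): a dict with "fx", "fy", "cx", "cy" (pixels), "D" ([k1, k2, p1, p2, k3] as OpenCV has them; the pictures are not rectified), "pose" (4x4, takes a point from camera to world coordinates). Camera axes: x right, y up, looking along -z (the intrinsics and any distortion apply to the point x, -y, -z); pixel columns grow to the right and rows downward; lengths in m; the calibration is good to about 2 mm. A picture is of the moment at which its call begins. camera_params takes no time and is no camera call.
A pose or a line that the arm cannot do raises ctrl.MotionError and nothing moves.
- ctrl.sign_off(): hands the job in; it is judged then, once.
Readings, each from a call of its own:
- ctrl.current_t(): time.
- ctrl.current_q(): joint angles.
- ctrl.current_dq(): joint speeds.
- ctrl.current_effort(): joint torques, N m.
- ctrl.current_tool_pos(): TCP position.
- ctrl.current_eef_rot(): TCP orientation.
- ctrl.current_contact_force(): force on the tool from outside, world axes, zero at the start.
- ctrl.current_wrist_torque(): the same for the moment, N m.
- ctrl.current_grip_width(): opening from 0.0 (shut) to 1.0 (fully open).
- ctrl.current_grasp_force(): force on a finger pad.
Only numpy, scipy, OpenCV 4.12 (cv2) and the standard library are available. Lean on these libraries where they do the work, as an engineer would, in place of code of your own. Each camera call takes 0.05 s, during which the arm holds its last target. There are 200 camera calls.

TASK

Set up the trimming board for the next cut: push the length stop along its rail with the fingertips until it clicks into the notch beside the yellow clip, then push the white radish by its tail end along the trough until its green shoulder rests against the stop. Pick nothing up; at the end the stop must still sit in the yellow clip's notch, and the other things stay where they are.

Things in the scene. Friction and masses are not known exactly. Their poses are not given: they have to be found in the camera images.
- board: white plastic trimming board fixed on the steel table, 200 x 540 mm, top 30 mm above the table. Origin: centre of its underside; its x points away from the robot, y along the board, z up; all board positions here are in this frame. At y = -100 mm a knife slot crosses it, with steel guide pins at both sides (x = -70 and +30 mm, tops 70 mm above the table)
- rail_mid (a point): middle of the rail's top, at board x = +45, y = +135 mm, 50 mm above the table. The rail is straight along y, 30 mm wide, from y = +10 to +260 mm, with steel end stops 60 mm above the table. Its top has three cross notches 9 mm wide at y = +70, +100 and +130 mm, one beside each clip
- trough_mid (a point): point on the trough's floor at board x = -20, y = -30 mm, 30 mm above the table. The trough is the strip between two white ribs 8 mm high, 39 mm apart, parallel to y, from y = -262 to +200 mm
- length_stop (a joint): position of the length stop on the rail, m, growing to the board's +y: 0, 0.030, 0.060 in the three notches, slides from -0.025 to 0.150; starts between 0.095 and 0.140, so it is pushed to -y. A spring ball under it rides on the rail: sliding takes about 2 N; in a notch the ball drops in and centres the stop from about 3 mm either side; pushing it out again takes about 12 N either way
- stop_mid (a point): on top of the aluminium carriage of the length stop, at its middle, 93 mm above the table. The carriage is 46 mm (x) by 60 mm (y), its block from 53 to 93 mm above the table; from its -y end a blue stop plate 6 mm thick reaches forward over the trough (board x from -50 to +24 mm, 41 to 93 mm above the table)
- stop_push (a point): middle of the carriage's flat outer end face (46 mm wide, towards +y), 73 mm above the table, 30 mm from the carriage's middle
- stop_pointer (a point): black index line on the carriage's rear side, at the carriage's middle; it stands level with a clip when the ball sits in that clip's notch
- stop_face (a point): point on the stop plate's face towards -y, where the radish's shoulder meets it: on the trough's line, 55 mm above the table, 20 mm to -y of the carriage's middle
- clip_yellow: yellow plastic clip, 22 x 20 x 26 mm, fixed on the scale strip behind the rail (board x = +86 mm), level along y with one of the three notches; origin at the centre of its underside, 30 mm above the table, axes parallel to the board's. A blue and a red clip of the same size mark the other two notches; which clip is at which notch varies
- radish: white radish, loose, about 400 g, 220 mm long, 50 mm thick, lying in the trough on the board along the board's y; origin on its axis at mid length, 55 mm above the table; its y points to the shoulder. It slides with 1.5 to 3.5 N
- radish_shoulder (a point): centre of the radish's green shoulder end (blunt, 35 mm across), towards the stop
- radish_tail (a point): centre of the radish's white tail end (flat, 22 mm across, 55 mm above the table), towards -y; 220 mm from the shoulder
- eggplant_tray: red tray with two eggplants, 140 x 190 x 67 mm, beyond the board; origin at the centre of its underside
- tomato_tray: red tray with six tomatoes, 140 x 190 x 69 mm, beyond the board; origin at the centre of its underside
- tray_stack: stack of empty red trays, 140 x 190 x 63 mm, right of the board; origin at the centre of its underside
- label_roll: roll of labels standing on its end, 64 mm across, 50 mm high, left of the board; origin at the centre of its underside
- steel_mug: steel drinking mug with a handle, 76 mm across, 85 mm high, at the left front; origin at the centre of its underside
- paring_knife: paring knife, 170 x 17 x 13 mm, lying along y on the front strip of the board (board x about -80 mm); origin at the middle of its length, underside
Not all that is in view belongs to the job. There is more than one size of the radish; the one meant has the size given above.

How it is judged (in metres and radians):
On the way, in this order (a step that is already met when the one before it is completed fails the run):
1. the length stop rests in the notch beside the yellow clip (y of stop_pointer in the frame of clip_yellow between -0.003 and 0.003 m), for 0.3 s.
2. the radish lies in the trough with its shoulder against the stop, the stop still in that notch (all of step 1 and y of radish_shoulder in the frame of stop_face between -0.004 and 0.003 m and x of radish in the frame of board between -0.026 and -0.014 m and angle between the y axis of radish and the y axis of board, either way round below 0.06 rad and z of radish in the frame of board below 0.06 m), for 0.2 s.
At the end, for the whole second after the job is handed in: the stop's pointer is within 3 mm of the yellow clip's middle along the rail and at rest; the radish lies at rest in the trough, along it within 0.06 rad, its shoulder within 4 mm of the stop plate (all of step 2 and linear speed of radish below 0.01 m/s and velocity of joint length_stop between -0.005 and 0.005 m/s); the robot touches nothing.
It fails at once if the radish is lifted more than 12 mm (z of radish in the frame of board above 0.067 m).
It fails at once if a bystander is moved by more than 15 mm or tipped (distance of any of eggplant_tray, tomato_tray, tray_stack, label_roll, steel_mug, paring_knife from where it was at the start of the episode above 0.015 m or angle between any of eggplant_tray, tomato_tray, tray_stack, label_roll, steel_mug, paring_knife's own z axis and vertical above 0.3 rad).
It also fails if it takes over 54 s, if anything falls off the work surface, if the arm or the gripper's body presses on something with over 40 N, if the wrist force passes 120 N, or if a joint passes its speed limit or range.

## Working session

There is one attempt and no reset: what is moved stays moved. The work goes in short steps, each a Python script; the robot and the scene stay as the last script left them, time stands still between calls to the robot, and variables do not carry over. Pictures are saved under pics/ and viewed, at most 10 in all, crops included, and the job is handed in when it is done.

```bash
mkdir -p pics; python3 - <<'E'
from bench import ctrl
import cv2
for n in("side","top"):
    cv2.imwrite(f"pics/{n}0.png",ctrl.read_camera(n)); p=ctrl.camera_params(n); print(n,p)
E
```

```text
side {'fx': 479.7132040773647, 'fy': 479.7132040773647, 'cx': 324.99606373834195, 'cy': 202.94069102887954, 'D': array([0.00115465, 0.        , 0.        , 0.        , 0.        ]), 'pose': array([[-9.45507168e-01,  1.75078417e-01, -2.74524575e-01,
         1.24189396e-01],
       [-3.25601216e-01, -5.08941145e-01,  7.96845505e-01,
         1.02324793e+00],
       [-2.06401580e-04,  8.42808673e-01,  5.38213246e-01,
         7.67930884e-01],
       [ 0.00000000e+00,  0.00000000e+00,  0.00000000e+00,
         1.00000000e+00]])}
top {'fx': 416.78769781007327, 'fy': 416.78769781007327, 'cx': 313.89305502472763, 'cy': 195.70645116289813, 'D': array([-0.02638949,  0.        ,  0.        ,  0.        ,  0.        ]), 'pose': array([[-1.85017189e-02,  9.98289638e-01, -5.54570521e-02,
         3.95629272e-01],
       [-9.99828784e-01, -1.84567199e-02,  1.32352802e-03,
        -2.03094245e-02],
       [ 2.97709032e-04,  5.54720445e-02,  9.98460196e-01,
         1.56675857e+00],
       [ 0.00000000e+00,  0.00000000e+00,  0.00000000e+00,
         1.00000000e+00]])}
```

View pics/top0.png

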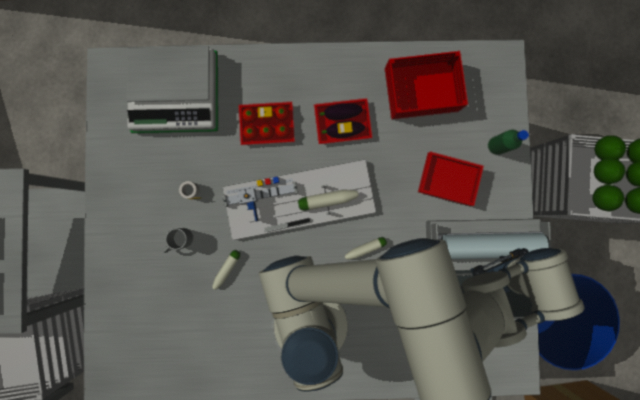

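View pics/side0.png

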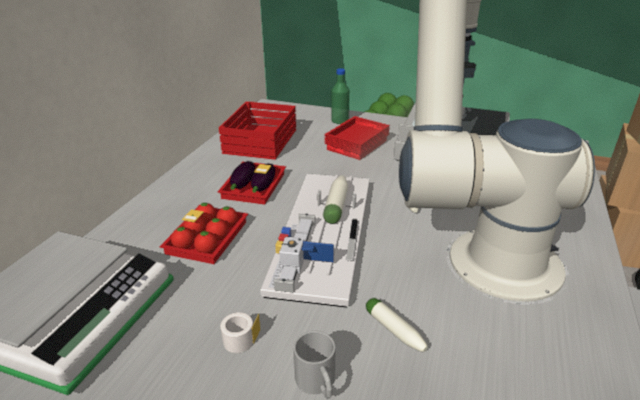

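The top view shows the board with corners near (223,187), (368,161), (381,213) and (234,240). The radish runs from its shoulder at (303,203) to its tail at about (360,195). The blue stop plate is near (252,207) and the clips are near (260–277,182). The side view shows the same board from its +y end. Next I'll enlarge the board in both views.

```bash
cat > h.py <<'E'
import numpy as np, cv2
def ray(p,uv):
    K=np.array([[p["fx"],0,p["cx"]],[0,p["fy"],p["cy"]],[0,0,1]])
    n=cv2.undistortPoints(np.array(uv,float).reshape(-1,1,2),K,p["D"]).reshape(-1,2)
    d=np.c_[n[:,0],-n[:,1],-np.ones(len(n))]@p["pose"][:3,:3].T
    return p["pose"][:3,3],d
def plane(p,uv,z):
    o,d=ray(p,uv); return o+d*((z-o[2])/d[:,2])[:,None]
def pix(p,X):
    K=np.array([[p["fx"],0,p["cx"]],[0,p["fy"],p["cy"]],[0,0,1]])
    c=(np.atleast_2d(X)-p["pose"][:3,3])@p["pose"][:3,:3]*[1,-1,-1]
    return cv2.projectPoints(c,np.zeros(3),np.zeros(3),K,p["D"])[0].reshape(-1,2)
E
python3 - <<'E'
import cv2,numpy as np
from h import *
from bench import ctrl
t=cv2.imread("pics/top0.png");s=cv2.imread("pics/side0.png")
a=cv2.resize(t[150:250,215:390],None,fx=4.5,fy=4.5,interpolation=cv2.INTER_CUBIC)
b=cv2.resize(s[165:310,255:380],None,fx=4,fy=4,interpolation=cv2.INTER_CUBIC)
cv2.imwrite("pics/tc.png",a);cv2.imwrite("pics/sc.png",b)
p=ctrl.camera_params("top")
print(plane(p,[(223,187),(368,161),(381,213),(234,240)],.03))
E
```

```text
[[ 0.51947602  0.31344778  0.03      ]
 [ 0.60629556 -0.22557116  0.03      ]
 [ 0.41255859 -0.26855985  0.03      ]
 [ 0.32338474  0.27427469  0.03      ]]
```

View pics/tc.png

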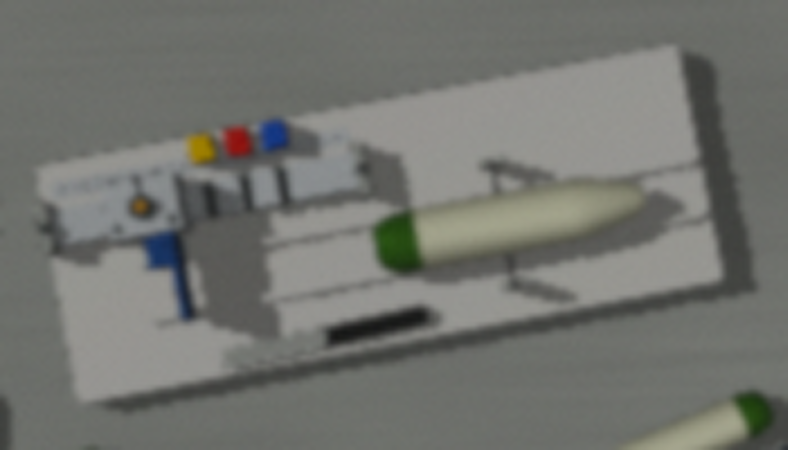

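View pics/sc.png

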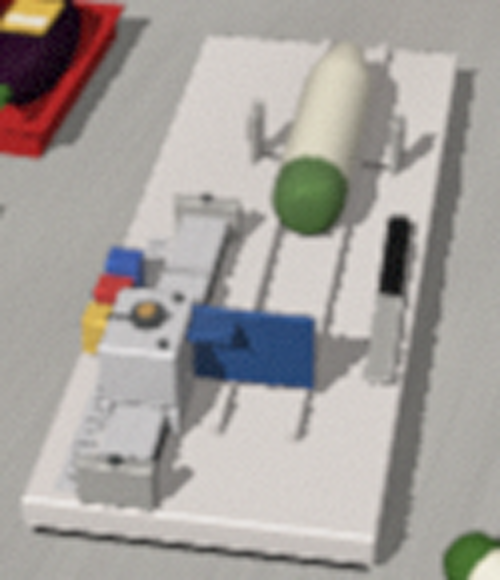

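Yellow is the clip furthest to +y, so the target is the y=+130 notch (joint 0.060). The carriage screw is at crop (140,206) and the tail is at about crop (645,195). Next I'll get the board pose from the clips and the board outline.

```bash
cat > loc.py <<'E'
from h import *
def cent(img,m,roi):
    x0,y0,x1,y1=roi; k=np.zeros(m.shape,np.uint8); k[y0:y1,x0:x1]=m[y0:y1,x0:x1]
    n,l,st,c=cv2.connectedComponentsWithStats(k.astype(np.uint8)); i=1+np.argmax(st[1:,4]); return c[i],st[i,4],l==i
def masks(img):
    h=cv2.cvtColor(img,cv2.COLOR_BGR2HSV); H,S,V=cv2.split(h); g=(S>110)&(V>50)
    return dict(y=g&(H>15)&(H<35),r=g&((H<8)|(H>172)),b=g&(H>105)&(H<130),g=g&(H>40)&(H<75)), ((S<30)&(V>128))
E
python3 - <<'E'
from loc import *
from bench import ctrl
t=cv2.imread("pics/top0.png");s=cv2.imread("pics/side0.png")
pt,ps=ctrl.camera_params("top"),ctrl.camera_params("side")
mt,wt=masks(t);ms,ws=masks(s)
C={}
for k in "yrb":
    a,na,_=cent(t,mt[k],(256,174,282,190)); b,nb,_=cent(s,ms[k],(272,222,294,256))
    C[k]=plane(pt,[a],.056)[0]; print(k,a,na,C[k],b,nb,plane(ps,[b],.05)[0])
V=cv2.cvtColor(t,cv2.COLOR_BGR2HSV)
# board outline: bright, low-sat; corners from convex hull's min-area rectangle
for th in(110,120,130):
    w=((V[...,1]<60)&(V[...,2]>th)); 
    roi=np.zeros_like(w); roi[155:245,218:388]=1; m=(w&roi).astype(np.uint8)
    m=cv2.morphologyEx(m,cv2.MORPH_OPEN,np.ones((3,3)))
    c=max(cv2.findContours(m,cv2.RETR_EXTERNAL,cv2.CHAIN_APPROX_NONE)[0],key=cv2.contourArea)
    X=plane(pt,c.reshape(-1,2),.03)[:,:2]
    print(th,cv2.minAreaRect((X*1000).astype(np.float32)))
f=lambda q:np.array(q)/4.5+[215-.39,150-.39]
print("screw",plane(pt,[f((140,206))],.095)[0])
print("tail",plane(pt,[f((645,195))],.055)[0],"shoulder",plane(pt,[f((377,240))],.055)[0])
E
```

```text
y [259.5 182.5] 34 [0.53131455 0.174665   0.056     ] [278.19642857 245.66071429] 56 [0.53530958 0.18062185 0.05      ]
r [267.38888889 181.13888889] 36 [0.53574701 0.14588765 0.056     ] [282.19047619 236.54761905] 42 [0.54086489 0.14315576 0.05      ]
b [275.38235294 179.67647059] 34 [0.5405442  0.11672337 0.056     ] [285.73333333 230.2       ] 45 [0.54307653 0.11521753 0.05      ]
110 ((489.00311279296875, -65.67433166503906), (202.52392578125, 335.09326171875), 9.628698348999023)
120 ((487.4910888671875, -66.17561340332031), (198.1042938232422, 332.6299133300781), 9.782790184020996)
130 ((536.0635986328125, -57.91780090332031), (97.96224212646484, 329.6178283691406), 9.631874084472656)
screw [0.4829638  0.21894627 0.095     ]
tail [ 0.48669461 -0.18260771  0.055     ] shoulder [0.45433508 0.03443828 0.055     ]
```

```bash
python3 - <<'E'
from loc import *
from bench import ctrl
t=cv2.imread("pics/top0.png");pt=ctrl.camera_params("top")
V=cv2.cvtColor(t,cv2.COLOR_BGR2HSV)
for th in(110,118,125):
    w=((V[...,1]<60)&(V[...,2]>th)).astype(np.uint8); w[:155]=0;w[245:]=0;w[:,:219]=0;w[:,388:]=0
    w=cv2.morphologyEx(w,cv2.MORPH_OPEN,np.ones((3,3)))
    n,l,st,c=cv2.connectedComponentsWithStats(w)
    k=np.isin(l,[i for i in range(1,n) if st[i,4]>60]); v,u=np.nonzero(k)
    r=cv2.minAreaRect((plane(pt,np.c_[u,v],.03)[:,:2]*1000).astype(np.float32))
    print(th,r,[list(st[i]) for i in range(1,n) if st[i,4]>60])
    a=np.radians(r[2]); 
    if a>1: a-=np.pi/2
    R=np.array([[np.cos(a),-np.sin(a)],[np.sin(a),np.cos(a)]]); o=np.array(r[0])/1000
    for nm,q in dict(y=(.5313,.1747),r=(.5357,.1459),b=(.5405,.1167),screw=(.4830,.2189),tail=(.4867,-.1826),sh=(.4543,.0344)).items(): print(nm,(R.T@(np.array(q)-o)*1000).round(1))
E
```

```text
110 ((464.9127197265625, 18.54327392578125), (620.8602294921875, 321.51605224609375), 88.92616271972656) [[np.int32(297), np.int32(157), np.int32(13), np.int32(7), np.int32(68)], [np.int32(279), np.int32(160), np.int32(96), np.int32(58), np.int32(3151)], [np.int32(219), np.int32(179), np.int32(49), np.int32(25), np.int32(620)], [np.int32(219), np.int32(195), np.int32(119), np.int32(46), np.int32(2071)], [np.int32(272), np.int32(206), np.int32(116), np.int32(39), np.int32(1749)]]
y [ 63.4 157.4]
r [ 68.4 128.7]
b [73.7 99.6]
screw [ 14.3 200.7]
tail [  25.6 -200.7]
sh [-10.9  15.7]
118 ((469.73675537109375, 35.37648010253906), (199.044677734375, 540.647216796875), 9.894429206848145) [[np.int32(279), np.int32(160), np.int32(96), np.int32(58), np.int32(2936)], [np.int32(223), np.int32(181), np.int32(38), np.int32(22), np.int32(479)], [np.int32(274), np.int32(195), np.int32(63), np.int32(31), np.int32(899)], [np.int32(226), np.int32(205), np.int32(46), np.int32(35), np.int32(947)]]
y [ 84.6 126.7]
r [84.  97.5]
b [83.7 68. ]
screw [ 44.6 178.5]
tail [ -20.7 -217.6]
sh [-15.4   1.7]
125 ((469.54681396484375, 35.654510498046875), (197.32763671875, 538.021484375), 9.800333976745605) [[np.int32(279), np.int32(160), np.int32(93), np.int32(46), np.int32(2353)], [np.int32(223), np.int32(181), np.int32(34), np.int32(22), np.int32(418)], [np.int32(275), np.int32(195), np.int32(62), np.int32(29), np.int32(824)], [np.int32(335), np.int32(200), np.int32(40), np.int32(18), np.int32(401)], [np.int32(227), np.int32(205), np.int32(43), np.int32(34), np.int32(890)]]
y [ 84.5 126.5]
r [84.  97.4]
b [83.7 67.8]
screw [ 44.4 178.3]
tail [ -20.2 -218. ]
sh [-15.2   1.4]
```

```bash
cat > b.py <<'E'
from loc import *
from bench import ctrl
a=np.radians(9.7); O=np.array([.4697,.0344]); bx=np.array([np.cos(a),np.sin(a),0]); by=np.array([-np.sin(a),np.cos(a),0]); Z=np.array([0,0,1.])
def W(x,y,z): return np.r_[O,0]+bx*x/1e3+by*y/1e3+Z*z/1e3
def B(p): d=np.array(p)-np.r_[O,0]; return (np.array([d@bx,d@by,d[2]])*1e3).round(1)
def rot(y): return np.c_[np.cross(y,-Z),y,-Z]
def rep(*s): print(*s,"t",round(ctrl.current_t(),2),"tcp",B(ctrl.current_tool_pos()),"F",np.round(ctrl.current_contact_force(),1))
E
python3 - <<'E'
from b import *
best=None
for y in(by,-by,bx,-bx):
    for lab,P in(("stop",W(45,247,190)),("tail",W(-20,-260,130))): print(y.round(2),lab,np.round(ctrl.ik(P,rot(y)),0) if ctrl.ik(P,rot(y)) is not None else None)
R=rot(by) if ctrl.ik(W(45,247,190),rot(by)) is not None else rot(-by)
ctrl.command_gripper(0.); rep("shut")
ctrl.goto(W(45,247,190),R); rep("above")
E
```

```text
[-0.17  0.99  0.  ] stop [ 25.  24.  89.  -0.  67. -75.]
[-0.17  0.99  0.  ] tail [ -31.   27.   94.   -0.   58. -131.]
[ 0.17 -0.99 -0.  ] stop [ 25.  24.  89.  -0.  67. 105.]
[ 0.17 -0.99 -0.  ] tail [-31.  27.  94.  -0.  58.  49.]
[0.99 0.17 0.  ] stop [25. 24. 89. -0. 67. 15.]
[0.99 0.17 0.  ] tail [-31.  27.  94.  -0.  58. -41.]
[-0.99 -0.17 -0.  ] stop [  25.   24.   89.   -0.   67. -165.]
[-0.99 -0.17 -0.  ] tail [-31.  27.  94.  -0.  58. 139.]
shut t 1.47 tcp [-340.6 -566.5  213.9] F [ 0.5 -0.6 -0.3]
above t 4.62 tcp [ 45.3 246.4 190. ] F [0.1 0.5 0.4]
```

```bash
python3 - <<'E'
from b import *
print(ctrl.move_l(W(45,247,71),vel=.12,contact_N=10)); rep("down")
print(ctrl.move_l(W(45,171,71),vel=.03,contact_N=7)); rep("push")
cv2.imwrite("pics/s1.png",cv2.resize(ctrl.read_camera("side")[165:310,255:380],None,fx=4,fy=4,interpolation=cv2.INTER_CUBIC))
E
```

```text
False
down t 5.76 tcp [ 45.4 247.1  71.6] F [ 0.3 -0.5  0.5]
False
push t 8.44 tcp [ 45. 171.  71.] F [-0.   0.4  0.9]
```

View pics/s1.png

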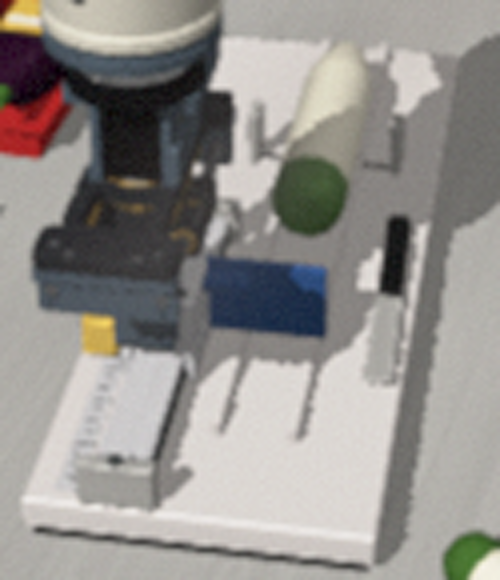

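The stop plate has moved to about crop (265,295) and the fingers are behind the carriage. The force is about 0, so the ball may just have dropped in. I'll ease forward a few mm with a contact limit.

```bash
python3 - <<'E'
from b import *
for y in (169,167,165,163):
    c=ctrl.move_l(W(45,y,71),vel=.012,contact_N=6); rep(c,float((np.array(ctrl.current_contact_force())@by).round(2)))
    if c: break
E
```

```text
True 4.0 t 8.7 tcp [ 45.  170.1  70.9] F [-0.4  4.   2.9]
```

```bash
python3 - <<'E'
from b import *
ctrl.move_l(W(45,190,71),vel=.1); ctrl.move_l(W(45,200,150),vel=.2)
ctrl.goto(W(-20,-262,130),rot(by)); rep("tail above")
pt=ctrl.camera_params("top"); t=ctrl.read_camera("top"); s=ctrl.read_camera("side")
a=cv2.resize(t[150:250,215:390],None,fx=4.5,fy=4.5,interpolation=cv2.INTER_CUBIC)
b=cv2.resize(s[165:310,255:380],None,fx=4,fy=4,interpolation=cv2.INTER_CUBIC)
cv2.imwrite("pics/t2.png",np.hstack([cv2.resize(a[:,:400],(400,450)),b[100:550,:400]]))
m,_=masks(t); c,n,_=cent(t,m["y"],(256,174,266,190)); print("yellow",B(plane(pt,[c],.056)[0]))
E
```

```text
tail above t 11.31 tcp [ -19.6 -261.2  129.9] F [ 0.2 -0.3  0.2]
yellow [ 84.3 128.2  56. ]
```

View pics/t2.png

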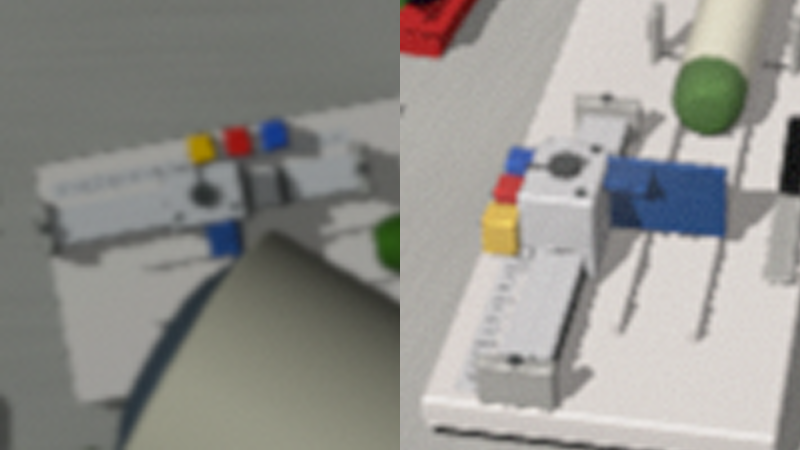

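The ring on the carriage at crop (206,195) is level with the yellow clip at (201,148), allowing for the board's tilt. That puts it about 52 mm along the rail, so the stop is in the yellow notch. Now the radish.

```bash
python3 - <<'E'
from b import *
print(ctrl.move_l(W(-20,-262,45),vel=.1,contact_N=10)); rep("down")
c=ctrl.move_l(W(-20,-240,45),vel=.06,contact_N=5); rep(c)
if not c:
    c=ctrl.move_l(W(-20,-145,45),vel=.04,contact_N=8); rep(c)
    if not c:
        c=ctrl.move_l(W(-20,-116,45),vel=.015,contact_N=7.5); rep(c)
s=ctrl.read_camera("side")
cv2.imwrite("pics/s3.png",cv2.resize(s[165:310,255:380],None,fx=4,fy=4,interpolation=cv2.INTER_CUBIC))
E
```

```text
False
down t 12.41 tcp [ -19.7 -262.2   45.5] F [0.1 0.1 0.4]
False t 12.93 tcp [ -19.9 -239.7   45.1] F [-0.1  0.7  0.2]
False t 15.45 tcp [ -20.  -145.1   45. ] F [ 0.1 -2.7 -0.1]
True t 16.92 tcp [ -19.7 -120.7   44.9] F [ 0.8 -2.3  0.5]
```

View pics/s3.png

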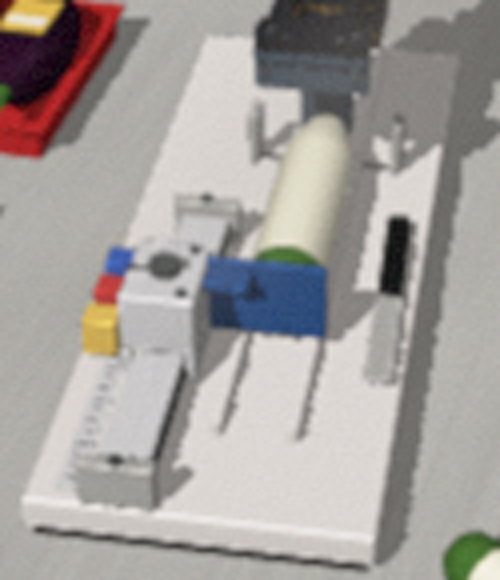

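The green shoulder is at the plate (285,255). The plate, at (205–327, 257–335), looks the same as before the push. I'll check numerically that the stop did not shift.

```bash
python3 - <<'E'
from b import *
a=cv2.imread("pics/t2.png")[:,400:].astype(np.float32); b=cv2.imread("pics/s3.png")[100:550,:400].astype(np.float32)
f=lambda i,r:np.ascontiguousarray(cv2.cvtColor(i,cv2.COLOR_BGR2GRAY)[r[1]:r[3],r[0]:r[2]])
for n,r in dict(carriage=(118,140,205,270),plate=(205,180,340,260),yellow=(70,190,120,270),railend=(60,330,190,420)).items():
    A,Bm=f(a,r),f(b,r); print(n,[round(v,2) for v in cv2.phaseCorrelate(A,Bm,cv2.createHanningWindow(A.shape[::-1],cv2.CV_32F))[0]])
ps=ctrl.camera_params("side")
print("5mm in crop px",4*(pix(ps,W(45,135,93))-pix(ps,W(45,130,93))))
rep("now",float(np.array(ctrl.current_contact_force())@by))
E
```

```text
carriage [-0.1, 0.51]
plate [0.49, -0.09]
yellow [0.01, -0.18]
railend [0.48, -0.05]
5mm in crop px [[-1.78878834  4.90037546]]
now -3.3034680056125154 t 16.97 tcp [ -19.7 -120.7   44.9] F [ 0.9 -3.2  1.8]
```

```bash
python3 - <<'E'
from b import *
g=lambda:round(float(np.array([ctrl.current_contact_force() for _ in range(5)]).mean(0)@by),2)
ctrl.sleep(.3); rep("rest",g())
c=ctrl.move_l(W(-20,-117.5,45),vel=.01,contact_N=5); rep(c,g())
ctrl.sleep(.4); rep("rest",g())
s=ctrl.read_camera("side")
cv2.imwrite("pics/s4.png",cv2.resize(s[165:310,255:380],None,fx=4,fy=4,interpolation=cv2.INTER_CUBIC))
a=cv2.imread("pics/t2.png")[:,400:].astype(np.float32); b=cv2.imread("pics/s4.png")[100:550,:400].astype(np.float32)
f=lambda i,r:np.ascontiguousarray(cv2.cvtColor(i,cv2.COLOR_BGR2GRAY)[r[1]:r[3],r[0]:r[2]])
for n,r in dict(carriage=(118,140,205,270),plate=(205,180,340,260)).items():
    A,Bm=f(a,r),f(b,r); print(n,[round(v,2) for v in cv2.phaseCorrelate(A,Bm,cv2.createHanningWindow(A.shape[::-1],cv2.CV_32F))[0]])
E
```

```text
rest -1.81 t 17.27 tcp [ -19.7 -120.7   44.9] F [ 1.7 -1.5  2.7]
True -2.95 t 17.48 tcp [ -19.6 -120.6   44.9] F [-1.  -3.2  2. ]
rest -2.7 t 17.88 tcp [ -19.5 -120.7   44.8] F [-0.1 -2.8  2.9]
carriage [-0.04, 0.37]
plate [0.53, -0.07]
```

The finger meets firm resistance with no advance, so the radish is seated. I'll retreat and check.

```bash
python3 - <<'E'
from b import *
ctrl.move_l(W(-20,-150,45),vel=.06); ctrl.move_l(W(-20,-175,160),vel=.15)
ctrl.movej([-73.94,28.281,77.091,0,74.628,-5.472]); ctrl.sleep(.3); rep("home")
t=ctrl.read_camera("top"); s=ctrl.read_camera("side")
a=cv2.resize(t[150:250,215:348],None,fx=4,fy=4,interpolation=cv2.INTER_CUBIC)[:400]
b=cv2.resize(s[190:290,265:345],None,fx=4,fy=4,interpolation=cv2.INTER_CUBIC)
cv2.imwrite("pics/f.png",np.hstack([a[:,:480],b]))
E
```

```text
home t 21.65 tcp [-340.2 -566.3  214. ] F [-0.2  0.6  0.2]
```

View pics/f.png

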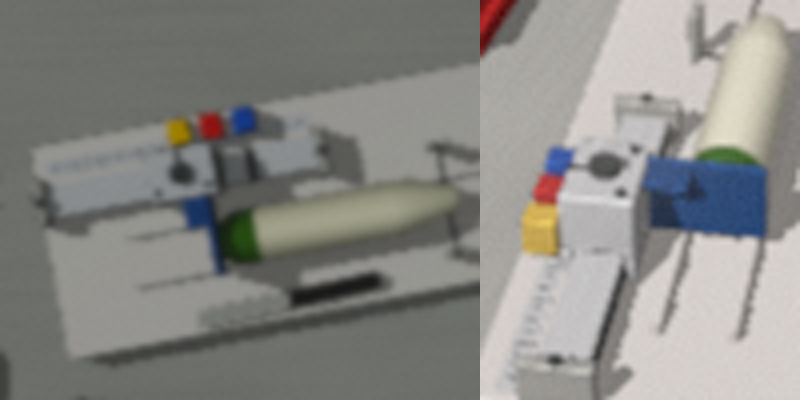

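The green shoulder at (222,240) touches the blue plate (218,235), and the radish lies straight in the trough. The ring is at (182,173) and the yellow clip at (178,132). I'll do one numeric check of their alignment, then hand in if it is good.

```bash
python3 - <<'E'
from b import *
t=ctrl.read_camera("top"); pt=ctrl.camera_params("top"); m,_=masks(t)
g=cv2.cvtColor(t,cv2.COLOR_BGR2GRAY).astype(float)[188:198,255:266]; w=np.clip(95-g,0,None); v,u=np.mgrid[188:198,255:266]
c=[(w*u).sum()/w.sum(),(w*v).sum()/w.sum()]; sc=B(plane(pt,[c],.094)[0])
y=B(plane(pt,[cent(t,m["y"],(256,174,266,190))[0]],.056)[0]); f=B(plane(pt,[(215+182/4-.4,150+173/4-.4)],.094)[0]); print(c,sc,f,y)
E
```

```text
[np.float64(260.0456100342075), np.float64(192.90649942987457)] [ 43.4 128.4  94. ] [ 43.6 128.1  94. ] [ 84.3 128.2  56. ]
```

```bash
python3 -c "
from bench import ctrl
print(ctrl.sign_off())"
```

```text
the job is handed in; nothing more can be done
None
```

The job is handed in: the length stop sits in the yellow clip's notch (aligned to within about 0.2 mm in the top view), the radish's shoulder rests against the stop plate, and the arm is clear of everything; the hand-in returned no verdict.

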